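# Weigh a silver basket on a sprung hand scale

## Robot

A 6-joint arm with a two-finger parallel gripper is mounted at the origin on a cart in front of the work surface, level with it; the furniture and walls round the work are solid. World frame = base frame: x ahead of the robot, y to its left, z up, the work surface at z = 0. Lengths are in m, angles in rad, forces in N, time in s.
With the tool pointing down it reaches from about 0.35 to 0.775 m from the base axis. Payload 5.5 kg.
Tool frame: the origin (TCP) lies at the very end of the fingers, on their centre line; the grasp point (between the pads) lies 19 mm behind it; z points along the fingers, y is the line along which they close (so a half turn about z gives the same grasp; the last joint's range is limited). The gripper opens to 85 mm and grips with 20 to 120 N. Pads are 22 mm wide; open, the fingers measure 114 mm over their backs; the gripper's body (76 mm by 85 mm) begins 54 mm behind the grasp point. The pads swing forward as they close: fully open they stand 13 mm farther back than shut.
Start: joints at [1.106, 0.313, 0.046, 1.304, 0, 1.431], TCP at [0.184, 0.545, 0.231] pointing down, gripper open.
Joint ranges: [-2.76, 2.76], [-0.86, 1.69], [-1.03, 1.26], [-2.2, 2.34], [-1.47, 1.5], [-3.14, 3.14]. Speed limits (rad/s): [2.57, 2.57, 3.14, 3.14, 3.14, 3.14].

## Interface

Orientations are given as [roll, pitch, yaw] about the fixed x, y, z axes, in that order (R = Rz(yaw) Ry(pitch) Rx(roll)).
In Python, from rig import env gives the robot as it stands.
- The arm moves only by the tool apply_moves, never from a script. Its argument "deltas" is a list of rows, each an object with "gripper": the opening, from 0 (shut) to 1 (fully open); "travel": the shift along the tool's x, y, z scaled (see below), a list of three; "twist": the turn about the tool's z scaled (see below). In form: [{"gripper": gripper, "travel": [dx, dy, dz], "twist": twist}, ...]. A call has 1 to 12 rows; each row shifts and turns the commanded pose from where the row before left it, along the tool's axes as they then stand; what a row does not reach is not made up. The controller multiplies each number of a shift by 30 cm and each number of a turn by 1.5 rad. A row lasts 1/8 s, in which the tool goes at most 62.5 mm and 10.7 degrees, less where a joint would pass 70% of its speed; a pose out of reach is approached as far as the arm can. A call with a number of a shift or a turn outside -1 to 1 is refused whole. A call with a gripper value outside its range is refused whole. The fingers move at their own pace and stop on an object; the grip force is fixed at half the most. Time passes only in rows, so rows that do not move let the fingers close. It gives the time, the measured TCP pose, the force, the opening and the grip force at its end, in the units of the state.
- env.get_obs(): the state, without advancing time (a new reading comes with each control period).
- env.grab_frame(name): name is "side" or "top" or "wrist"; returns the picture (480x640x3 uint8, red, green, blue); there is no depth.
- env.calibration(name): a dict with "fx", "fy", "cx", "cy" (pixels), "R" (3x3) and "t" (3): a world point X has camera coordinates R X + t. Camera axes: x right, y down, z forward; pixel columns grow to the right and rows downward; lengths in m; the calibration is good to about 2 mm. The wrist camera is an equidistant fisheye: a pixel r from the principal point sees the ray r / f radians off the axis. A picture is of the moment at which its call begins: read the wrist's pose just before it. calibration takes no time and is no camera call; for the wrist camera it gives the pose at the moment of the call.
- env.job_done(): hands the job in; it is judged then, once.
The state is a dict: "time_s": time; "qpos": joint angles; "joint_vel": joint speeds; "joint_torque": joint torques, N m; "position": TCP position; "ee_rot": TCP orientation; "force": force on the tool from outside, world axes, zero at the start; "ft_torque": the same for the moment, N m; "gripper_width": finger opening in m; "finger_force": force on a finger pad.
Only numpy, scipy, OpenCV 4.12 (cv2) and the standard library are available. Lean on these libraries where they do the work, as an engineer would, in place of code of your own. Each camera call takes 0.05 s, during which the arm holds its last target. There are 200 camera calls.

## Task

The pantry's silver is being weighed for the inventory, and the silver basket is next: take the hand scale off its wire rest by its black handle bar, catch the bow of the basket's handle in the hook, and raise the scale until the basket hangs a few centimetres clear of the worktop; keep it hanging still for at least two seconds so that the dial can be read. Then set the basket gently down again upright about where it stood, unhook the scale and lay it back in both saddles of its rest; disturb nothing else.

Things in the scene. Friction and masses are not known exactly. Their poses are not given: they have to be found in the camera images.
- scale: Hand scale, 0.19 kg. Origin: centre of its black flat-sided handle bar, 22 (x) by 112 (y) by 22 mm (z), to be gripped across x at mid-length. z up. Below: neck (14 mm in x, 30 in y), round dial housing (54 mm across, 18 mm thick in x, centre 50 mm under the origin, white dial on -x), then a 6 mm steel hook bent in the x-z plane.
- hook_seat (a point): Lowest point inside the hook's bowl, on the scale's z axis; 127 mm under the scale's origin while the hook is not pulled (hook's underside 133 mm). Axes are the scale's. The bowl is 21 mm wide inside; its back is at x = -10 mm.
- hook_tip (a point): Top of the hook's tip, 13.5 mm to +x of the scale's axis, 113 mm under its origin (hook not pulled). The mouth faces +x: a bar enters over the tip, moving to the scale's -x, through a gap 20 mm high (93 to 113 mm under the origin, above it the shank and bushing), then sinks into the bowl as the scale rises.
- scale_hook (a joint): How far the hook is pulled down out of the scale, m, 0 to 0.05; spring 220 N/m (about 45 mm per kg), damped. It turns the dial's needle. About 1 mm when empty, 16 to 32 mm with the whole load, so the scale must rise that much before the basket leaves the worktop.
- stand: Wire rest of the scale, fixed. Dark steel foot 90 (x) by 124 mm (y), 9 mm thick; two wire uprights at y = -42 and +42 mm end in upward-flaring saddles (28 mm wide at the bottom, 42 at the mouth, top 166 mm above the worktop). The bar lies along y in both, underside at 149 mm, dial and hook hanging between the uprights; either way round is right. Origin: underside of the foot, centre.
- rest (a point): Where the centre of the bar lies when the scale is in its rest: 160 mm above the stand's origin. Its axes are the stand's.
- basket: Pierced silver-plated basket, oval, 107 mm (x) by 175 mm (y), walls up to 53 mm, on four ball feet; 0.35 to 0.68 kg. A scoop fixed in it stands up to 162 mm height beside the bow, about 33 mm to the basket's -y from the middle, 8 mm thick. Origin at the centre of its underside, on the worktop at the start; z up. Lift it by the scale only.
- bow (a point): The middle of the top bow of the basket's swinging handle, centre of the wire: 6 mm thick there, running along the basket's y, 143 mm above the worktop with the handle upright. Free underneath down to the basket's floor; hook it here, at the middle. Its y axis is the basket's; its z axis points along the handle, away from the basket.
- basket_bail (a joint): Tilt of the basket's handle, rad, about the basket's y axis through a point 50 mm above the worktop; 0 upright, positive toward the basket's -x. Stiff enough to stay where it is; it rights itself when the hook pulls.
- jigger: Bystander: plated double jigger, 43 mm across, 70 mm high, standing. Leave alone.
- dessert_spoon: Bystander: plated dessert spoon, 136 mm long, lying flat in front. Leave alone.
- relish_dish: Bystander: oval white relish dish, 108 x 173 x 49 mm. Leave alone.
- muddler: Bystander: wooden muddler, 187 mm long, 25 mm thick, lying. Leave alone.
- tumbler: Bystander: glass tumbler, 80 mm across, 88 mm high. Leave alone.
- pencil: Bystander: pencil, 142 mm long, lying on a black notebook. Leave alone.
- lemon: Bystander: lemon, 71 mm long, lying behind. Leave alone.
Things that resemble listed ones, but are neither listed nor needed, are in the scene too. There is more than one size of the scale; the one meant has the size given above.

How it is judged:
By the outcome, as a careful person would: the job done as asked, in the order asked, and still so for the second after the job is handed in, with the robot touching nothing.
It also fails if it takes over 64 s, if anything falls off the work surface, if the arm or the gripper's body presses on something with over 40 N, if the wrist force passes 120 N, or if a joint passes its speed limit or range.

## Working session

There is one attempt and no reset: what is moved stays moved. The work goes in short steps, Python scripts to look and compute and a tool call to move; the robot and the scene stay as the last step left them, time stands still between calls to the robot, and variables do not carry over. Pictures are saved under pics/ and viewed, at most 10 in all, crops included, and the job is handed in when it is done.

Besides the shell and the picture viewer there is one more tool, called after "Request:" as a command line: name --argument value ..., lists and objects as JSON in quotes. apply_moves: Moves the arm, as the interface text tells. Its arguments: {"type":"object","properties":{"deltas":{"type":"array","items":{"type":"object","properties":{"gripper":{"type":"number"},"travel":{"type":"array","items":{"type":"number","minimum":-1,"maximum":1}},"twist":{"type":"number","minimum":-1,"maximum":1}}}}},"required":["deltas"]}

```bash
mkdir -p pics; ls
python3 - <<'E'
from rig import env
import cv2,json
o=env.get_obs();print(o)
for n in ("side","top","wrist"):
    c=env.calibration(n);print(n,{k:(v.tolist() if hasattr(v,'tolist') else v) for k,v in c.items()})
    cv2.imwrite(f"pics/{n}0.png",env.grab_frame(n)[:,:,::-1])
E
```

```text
pics
{'time_s': 0.0, 'qpos': array([ 1.10637632e+00,  3.14026693e-01,  4.49573232e-02,  1.30360350e+00,
       -4.51320233e-06,  1.43120981e+00]), 'joint_vel': array([ 0.00091148, -0.00048309, -0.00102815, -0.00075223,  0.00096845,
       -0.00116993]), 'joint_torque': array([ 3.14440713e-04, -4.80625463e+01,  2.98534083e+01,  1.94411643e-02,
       -1.82938516e-04, -2.89613538e-06]), 'position': array([0.18327813, 0.54445609, 0.23038507]), 'ee_rot': array([-3.13973374e+00, -2.56620315e-04,  2.81675893e+00]), 'force': array([-0.76692024, -0.42216924, -1.05471409]), 'ft_torque': array([ 0.08356198, -0.02800655, -0.018387  ]), 'finger_force': 0.0, 'gripper_width': 0.08564942519205748}
side {'fx': 501.62174999693497, 'fy': 501.62174999693497, 'cx': 319.57358984642264, 'cy': 237.90323584254293, 'R': [[-0.8306916192213997, -0.5565968954181005, -0.012301616408478612], [-0.31749358380172066, 0.4917619818198966, -0.8107823243517999], [0.45732839185870494, -0.6696043975718048, -0.5852185000086988]], 't': [0.45376331227550587, 0.23557725381062303, 1.3164566506273654]}
top {'fx': 515.7462918350327, 'fy': 515.7462918350327, 'cx': 323.08172964164703, 'cy': 238.5155456225921, 'R': [[0.08959600342464497, -0.9959675381128822, 0.004606429820972404], [-0.9752975718282263, -0.0886722878908403, -0.20231626663758373], [0.20190889667445794, 0.013634089099330829, -0.9793094041507692]], 't': [-0.010310997057600444, 0.5335109651401758, 1.5093214796157974]}
wrist {'fx': 371.64829954431775, 'fy': 371.64829954431775, 'cx': 315.3638681878687, 'cy': 240.0242686641455, 'R': [[0.3189469914928057, 0.9477716992555454, -0.0012738555427812422], [0.9087744522426818, -0.3054413869068001, 0.2843141820512372], [0.2690758472414455, -0.0918388003771073, -0.9587303182733883]], 't': [-0.5737889368092454, -0.0364879968888143, 0.3784278443842628]}
```

View pics/side0.png

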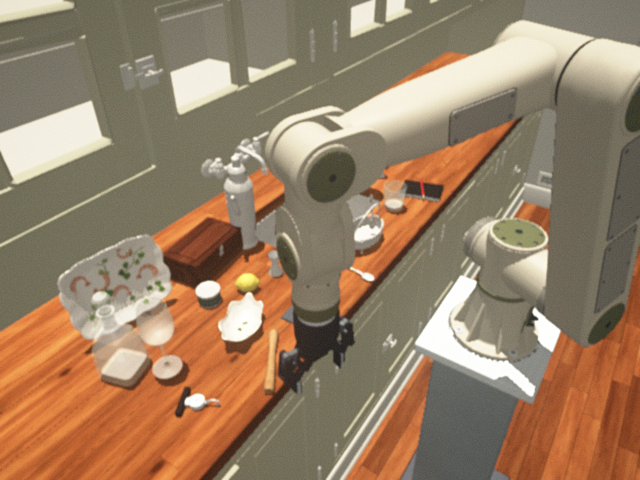

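View pics/top0.png

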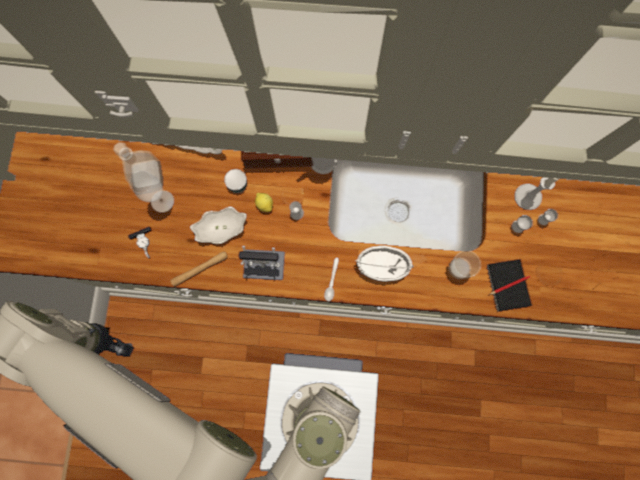

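Scale candidates: the one on the wire rest at top (261,257) and a loose small one lying at top (141,240) / side (195,402). The rested one fits, since it has a bar in two saddles. The basket is at top (384,264), side (367,230). I'll confirm with an enlarged crop.

```bash
cat > h.py <<'E'
import numpy as np,cv2
from rig import env
def ray(c,p,wrist=False):
    R=np.array(c["R"]);t=np.array(c["t"])
    u=np.array([(p[0]-c["cx"])/c["fx"],(p[1]-c["cy"])/c["fy"]])
    if wrist:
        r=np.linalg.norm(u); d=np.array([*(u*np.sinc(r/np.pi)**1),np.cos(r)])
        # sin(r)/r * u
    else: d=np.array([*u,1.])
    return -R.T@t, R.T@d/np.linalg.norm(d)
def atz(c,p,z,wrist=False):
    o,d=ray(c,p,wrist); return o+d*(z-o[2])/d[2]
def tri(rs):
    A=sum(np.eye(3)-np.outer(d,d) for o,d in rs);b=sum((np.eye(3)-np.outer(d,d))@o for o,d in rs)
    X=np.linalg.solve(A,b); return X,[np.linalg.norm(np.cross(X-o,d)) for o,d in rs]
E
python3 - <<'E'
from h import *
im=cv2.imread("pics/top0.png")
a=cv2.resize(im[235:290,230:310],None,fx=5,fy=5,interpolation=cv2.INTER_CUBIC)
b=cv2.resize(im[235:290,345:425],None,fx=5,fy=5,interpolation=cv2.INTER_CUBIC)
c=cv2.resize(im[215:270,110:190],None,fx=5,fy=5,interpolation=cv2.INTER_CUBIC)
s=cv2.imread("pics/side0.png")
d=cv2.resize(s[200:255,330:410],None,fx=5,fy=5,interpolation=cv2.INTER_CUBIC)
cv2.imwrite("pics/c1.png",np.vstack([np.hstack([a,b]),np.hstack([c,d])]))
t=env.calibration("top")
print(atz(t,(261,257),.17),atz(t,(384,264),.143),atz(t,(384,264),.05))
E
```

```text
[0.44054472 0.20344558 0.17      ] [ 0.4563021  -0.14172989  0.143     ] [ 0.47175562 -0.15192453  0.05      ]
```

View pics/c1.png

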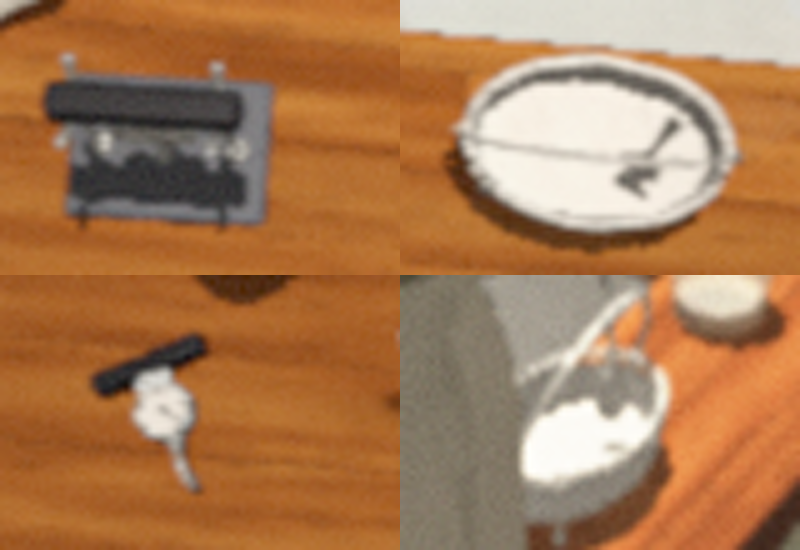

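Request:
apply_moves --deltas '[{"gripper": 1,"travel": [-0.117,-0.136,-0.04],"twist": 0},{"gripper": 1,"travel": [-0.117,-0.136,-0.04],"twist": 0},{"gripper": 1,"travel": [-0.117,-0.136,-0.04],"twist": 0},{"gripper": 1,"travel": [-0.117,-0.136,-0.04],"twist": 0},{"gripper": 1,"travel": [-0.117,-0.136,-0.04],"twist": 0},{"gripper": 1,"travel": [-0.117,-0.136,-0.04],"twist": 0},{"gripper": 1,"travel": [-0.117,-0.136,-0.04],"twist": 0},{"gripper": 1,"travel": [-0.117,-0.136,-0.04],"twist": 0},{"gripper": 1,"travel": [-0.117,-0.136,-0.04],"twist": 0},{"gripper": 1,"travel": [-0.117,-0.136,-0.04],"twist": 0},{"gripper": 1,"travel": [-0.117,-0.136,-0.04],"twist": 0},{"gripper": 1,"travel": [-0.117,-0.136,-0.04],"twist": 0}]'

```text
time_s: 1.65
position: [0.4267, -0.0552, 0.3756]
ee_rot: [3.141, 0.0, 2.816]
force: [1.7, -0.6, -0.3]
gripper_width: 0.0851
finger_force: 0.0
```

Request:
apply_moves --deltas '[{"gripper": 1,"travel": [0,0,0],"twist": 0.12},{"gripper": 1,"travel": [0,0,0],"twist": 0.12},{"gripper": 1,"travel": [0,0,0],"twist": 0.12},{"gripper": 1,"travel": [0,0,0],"twist": 0.12},{"gripper": 1,"travel": [0,0,0],"twist": 0.12},{"gripper": 1,"travel": [0,0,0],"twist": 0.12},{"gripper": 1,"travel": [0,0,0],"twist": 0.11},{"gripper": 1,"travel": [0,0,0],"twist": 0}]'

```text
time_s: 2.65
position: [0.4263, -0.0534, 0.3751]
ee_rot: [-3.141, -0.0, 1.574]
force: [0.3, 0.2, -0.6]
gripper_width: 0.0857
finger_force: 0.0
```

Run:
```python
from h import *
import pickle
o=env.get_obs();print(o['time_s'],o['position'],o['ee_rot'],o['qpos'])
w=env.calibration("wrist")
W=env.grab_frame("wrist")[:,:,::-1];S=env.grab_frame("side")[:,:,::-1]
pickle.dump(w,open("w1.pkl","wb"));cv2.imwrite("pics/w1.png",W);cv2.imwrite("pics/s1.png",S)
print("cam",-np.array(w["R"]).T@w["t"])
s=env.calibration("side")
def pr(c,X):
    v=np.array(c["R"])@X+c["t"];return v[:2]/v[2]*c["fx"]+[c["cx"],c["cy"]]
p=pr(s,np.array([.44,.2,.12])).astype(int);q=pr(s,np.array([.46,-.14,.08])).astype(int);print(p,q)
f=lambda c,z,k:cv2.resize(S[c[1]-z:c[1]+z,c[0]-z:c[0]+z],(k,k),interpolation=cv2.INTER_CUBIC)
cv2.imwrite("pics/c2.png",np.hstack([f(p,45,400),f(q,40,400)]))
```

```text
2.65 [ 0.4263014  -0.05341893  0.37509388] [-3.14117984e+00 -2.40289971e-04  1.57356691e+00] [-3.12027341e-01  2.71870436e-02  4.84291292e-02  1.59250534e+00
  1.00665331e-04  1.25599833e+00]
cam [0.42553343 0.01840762 0.51704856]
[310 274] [366 223]
```

View pics/w1.png

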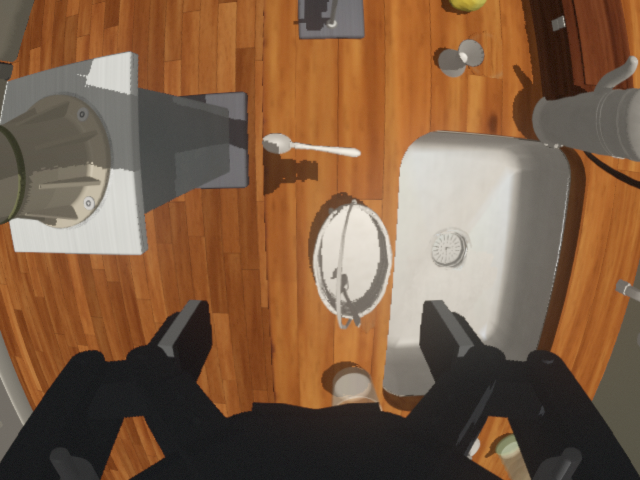

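View pics/c2.png

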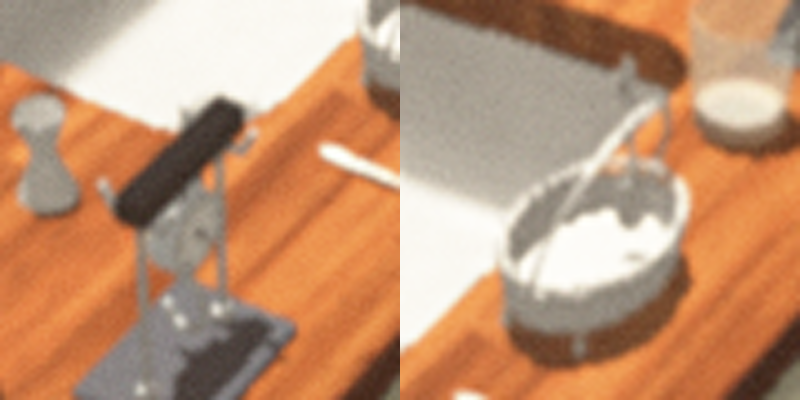

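Side crop: scale bar runs (118,210)-(240,110) in the rest, with a dial-like disc toward the robot at (195,235). The wrist view shows the bow wire from (352,203) to (343,325), left of the basket centre (353,258), so it tilts to -x. Next I'll measure on the enlarged wrist crop.

Run:
```python
from h import *
W=cv2.imread("pics/w1.png")
a=cv2.resize(W[190:340,300:400],None,fx=4,fy=4,interpolation=cv2.INTER_CUBIC)
b=cv2.resize(W[0:150,280:380],None,fx=4,fy=4,interpolation=cv2.INTER_CUBIC)
cv2.imwrite("pics/c3.png",np.hstack([a,b]))
t=env.calibration("top");s=env.calibration("side")
print(tri([ray(t,(259,256.2)),ray(s,(305.7,265.5))]))
e1=atz(t,(239.4,255.6),.16);e2=atz(t,(278.6,257),.16);print(e1,e2,np.linalg.norm(e1-e2),(e1+e2)/2,np.arctan2(-(e1-e2)[0],(e1-e2)[1]))
```

```text
(array([0.44473322, 0.21120216, 0.15709158]), [np.float64(0.00043182733922810955), np.float64(0.0004318273392280886)])
[0.44061141 0.26546492 0.16      ] [0.44658057 0.1556864  0.16      ] 0.10994068606921399 [0.44359599 0.21057566 0.16      ] 0.054321067258887835
```

View pics/c3.png

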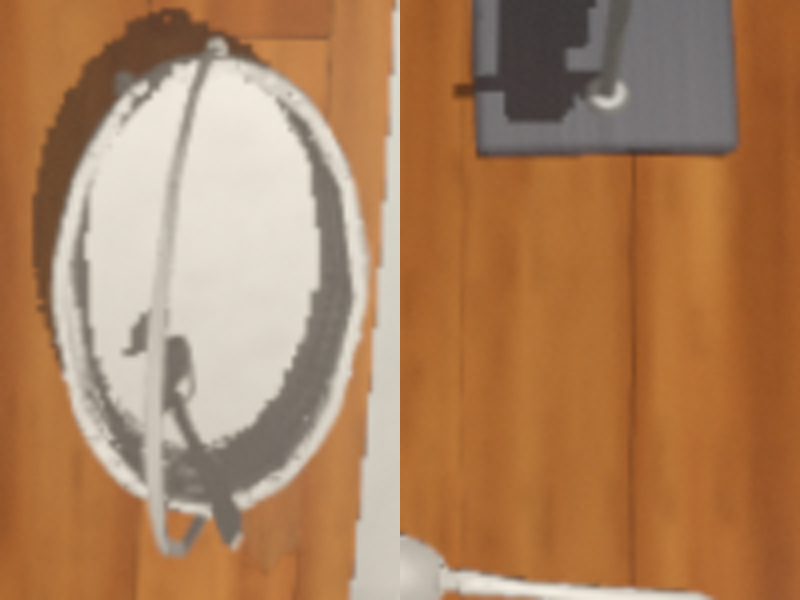

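Run:
```python
from h import *
import pickle
w=pickle.load(open("w1.pkl","rb"));t=env.calibration("top")
P=lambda x,y:(300+x/4,190+y/4)
f=lambda p,z:atz(w,p,z,True).round(4)
print("rim",[f(P(*p),.053) for p in [(52,282),(368,282),(210,50),(210,515)]])
print("piv",f(P(215,48),.05),f(P(207,518),.05))
for p in [(175,190),(165,270),(155,400),(152,480),(165,545)]: print(p,f(P(*p),.143),f(P(*p),.141))
T=lambda x,y:(345+x/5,235+y/5)
print("top rim",[atz(t,T(*p),.053).round(4) for p in [(67,140),(337,155),(190,55),(190,230)]])
for p in [(100,140),(150,146),(200,151),(250,157),(300,162)]: print("top",p,atz(t,T(*p),.141).round(4))
# triangulate: epipolar match of wrist wire points to top wire line
for p in [(165,270),(160,335),(155,400)]:
  o,d=ray(w,P(*p),True)
  R=np.array(t["R"]);best=[]
  for z in np.arange(.1,.18,.001):
    X=o+d*(z-o[2])/d[2];v=R@X+t["t"];u=v[:2]/v[2]*t["fx"]+[t["cx"],t["cy"]]
    c=((u[0]-345)*5,(u[1]-235)*5);best.append((abs(c[1]-(140+(c[0]-100)*.11)),X.round(4),np.round(c)))
  print(min(best,key=lambda b:b[0]))
```

```text
rim [array([ 0.4231, -0.1471,  0.053 ]), array([ 0.5292, -0.1472,  0.053 ]), array([ 0.4732, -0.0689,  0.053 ]), array([ 0.4791, -0.235 ,  0.053 ])]
piv [ 0.4751 -0.0687  0.05  ] [ 0.4784 -0.2378  0.05  ]
(175, 190) [ 0.4558 -0.0893  0.143 ] [ 0.456  -0.0899  0.141 ]
(165, 270) [ 0.4537 -0.1115  0.143 ] [ 0.4538 -0.1122  0.141 ]
(155, 400) [ 0.4519 -0.1495  0.143 ] [ 0.4521 -0.1504  0.141 ]
(152, 480) [ 0.4518 -0.1743  0.143 ] [ 0.4519 -0.1754  0.141 ]
(165, 545) [ 0.4561 -0.1956  0.143 ] [ 0.4563 -0.1967  0.141 ]
top rim [array([ 0.4673, -0.0747,  0.053 ]), array([ 0.4729, -0.237 ,  0.053 ]), array([ 0.526, -0.145,  0.053]), array([ 0.4198, -0.152 ,  0.053 ])]
top (100, 140) [ 0.4546 -0.0881  0.141 ]
top (150, 146) [ 0.4538 -0.1166  0.141 ]
top (200, 151) [ 0.4535 -0.145   0.141 ]
top (250, 157) [ 0.4526 -0.1734  0.141 ]
top (300, 162) [ 0.4523 -0.2018  0.141 ]
(np.float64(0.06686833825361305), array([ 0.4535, -0.1108,  0.145 ]), array([141., 144.]))
(np.float64(0.04982772296875737), array([ 0.4523, -0.1274,  0.15  ]), array([171., 148.]))
(np.float64(0.04545596127078966), array([ 0.451 , -0.1437,  0.156 ]), array([201., 151.]))
```

Bar centre is (0.444, 0.211, 0.160), 110 mm long, yaw +0.054, and its height agrees with the text. The bow middle is at (0.4525, -0.153, 0.141) and the basket centre at (0.4745, -0.153), so the bow tilts to -x. Now going over the bar.

Request:
apply_moves --deltas '[{"gripper": 1,"travel": [0.147,0.01,0.06],"twist": 0},{"gripper": 1,"travel": [0.147,0.01,0.06],"twist": 0},{"gripper": 1,"travel": [0.147,0.01,0.06],"twist": 0},{"gripper": 1,"travel": [0.147,0.01,0.06],"twist": 0},{"gripper": 1,"travel": [0.147,0.01,0.06],"twist": 0},{"gripper": 1,"travel": [0.147,0.01,0.06],"twist": 0},{"gripper": 1,"travel": [0,0,0],"twist": -0.034},{"gripper": 1,"travel": [0,0,0],"twist": 0},{"gripper": 1,"travel": [0,0,0],"twist": 0}]'

```text
time_s: 3.88
position: [0.4443, 0.2109, 0.2675]
ee_rot: [3.141, -0.0, 1.622]
force: [-0.2, -0.4, -0.2]
gripper_width: 0.0856
finger_force: 0.0
```

Run:
```python
from h import *
import pickle
o=env.get_obs();print(o['time_s'],o['position'],o['ee_rot'])
w=env.calibration("wrist")
W=env.grab_frame("wrist")[:,:,::-1]
pickle.dump(w,open("w2.pkl","wb"));cv2.imwrite("pics/w2.png",W)
```

```text
3.875 [0.44433781 0.21089426 0.26752116] [ 3.14117043e+00 -1.01178939e-04  1.62234874e+00]
```

View pics/w2.png

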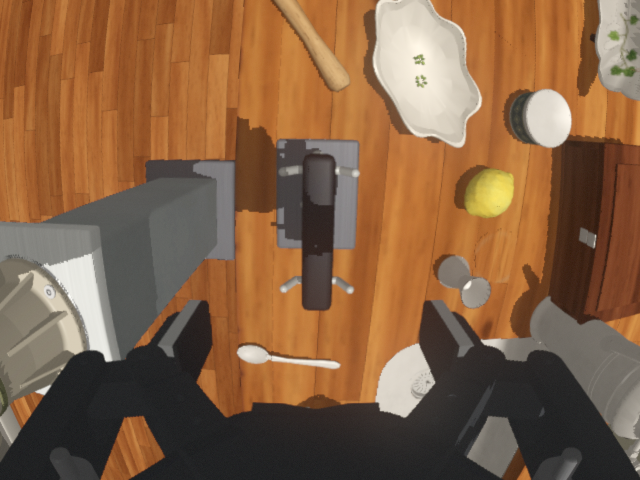

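The wrist view shows the bar seated in both saddles, ends at (319,154) and (316,310), midway between the fingers (columns 210 and 422).

Run:
```python
from h import *
import pickle
w=pickle.load(open("w2.pkl","rb"));t=env.calibration("top")
a=atz(w,(319,154),.171,True);b=atz(w,(316,310),.165,True);print(a,b,(a+b)/2,np.linalg.norm(a-b))
print(tri([ray(w,(317.5,232),True),ray(t,(259,256.2))]))
```

```text
[0.44321175 0.26937843 0.171     ] [0.44719798 0.15682842 0.165     ] [0.44520486 0.21310342 0.168     ] 0.11278029826033564
(array([0.44547913, 0.21201821, 0.1496996 ]), [np.float64(4.352189914675862e-05), np.float64(4.352189914665445e-05)])
```

Request:
apply_moves --deltas '[{"gripper": 1,"travel": [0.004,0.003,0.12],"twist": 0},{"gripper": 1,"travel": [0,0,0.12],"twist": 0},{"gripper": 1,"travel": [0,0,0.1],"twist": 0},{"gripper": 1,"travel": [0,0,0.08],"twist": 0},{"gripper": 1,"travel": [0,0,0],"twist": 0},{"gripper": 1,"travel": [0,0,0],"twist": 0},{"gripper": 0,"travel": [0,0,0],"twist": 0},{"gripper": 0,"travel": [0,0,0],"twist": 0},{"gripper": 0,"travel": [0,0,0],"twist": 0},{"gripper": 0,"travel": [0,0,0],"twist": 0},{"gripper": 0,"travel": [0,0,0],"twist": 0},{"gripper": 0,"travel": [0,0,0],"twist": 0}]'

```text
time_s: 5.42
position: [0.4455, 0.2126, 0.1418]
ee_rot: [3.14, -0.0, 1.623]
force: [0.2, -0.0, 4.6]
gripper_width: 0.021
finger_force: 59.3
```

Request:
apply_moves --deltas '[{"gripper": 0,"travel": [0,0,-0.03],"twist": 0},{"gripper": 0,"travel": [0,0,-0.07],"twist": 0},{"gripper": 0,"travel": [0,0,-0.1],"twist": 0},{"gripper": 0,"travel": [0,0,-0.12],"twist": 0},{"gripper": 0,"travel": [0,0,-0.12],"twist": 0},{"gripper": 0,"travel": [0,0,-0.1],"twist": 0},{"gripper": 0,"travel": [0,0,-0.06],"twist": 0},{"gripper": 0,"travel": [0,0,0],"twist": 0},{"gripper": 0,"travel": [0,0,0],"twist": 0}]'

```text
time_s: 6.55
position: [0.4445, 0.2123, 0.3202]
ee_rot: [-3.14, 0.0, 1.623]
force: [0.5, 0.5, -2.5]
gripper_width: 0.0214
finger_force: 58.9
```

Run:
```python
from h import *
o=env.get_obs();print(o['time_s'],o['position'],o['ee_rot'],o['gripper_width'],o['force'])
S=env.grab_frame("side")[:,:,::-1].copy();cv2.imwrite("pics/s2.png",S)
s=env.calibration("side")
v=np.array(s["R"])@(o['position']+[0,0,-.05])+s["t"];p=(v[:2]/v[2]*s["fx"]+[s["cx"],s["cy"]]).astype(int);print(p)
cv2.imwrite("pics/c4.png",cv2.resize(S[p[1]-45:p[1]+65,p[0]-50:p[0]+50],None,fx=5.4,fy=5.4,interpolation=cv2.INTER_CUBIC))
```

```text
6.55 [0.44450916 0.21225884 0.32022904] [-3.13977949e+00  3.60221613e-04  1.62277843e+00] 0.021372514932307685 [ 0.51897473  0.50961298 -2.45783106]
[304 229]
```

View pics/c4.png

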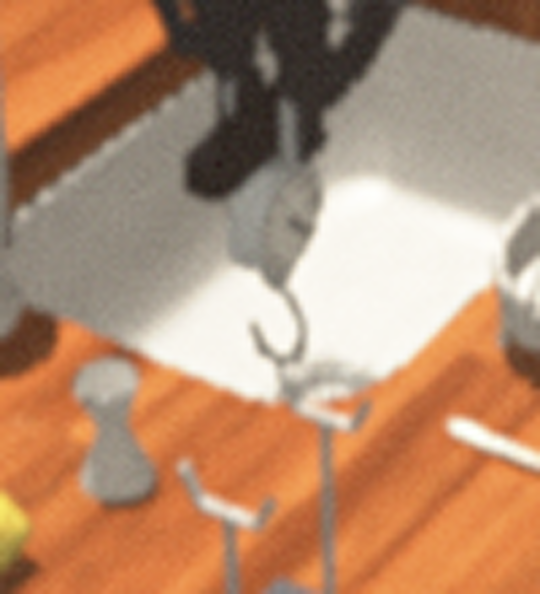

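The crop shows the bar gripped at mid-length, dial facing -x. The hook bowl's back is at right (300,320) and its tip at left (255,325), so the mouth faces world +x. I'll approach the bow from the robot's side.

Request:
apply_moves --deltas '[{"gripper": 0,"travel": [0,0,0],"twist": 0.02},{"gripper": 0,"travel": [-0.1,-0.01,0],"twist": 0},{"gripper": 0,"travel": [-0.15,-0.016,0],"twist": 0},{"gripper": 0,"travel": [-0.17,-0.018,0],"twist": 0},{"gripper": 0,"travel": [-0.17,-0.018,0],"twist": 0},{"gripper": 0,"travel": [-0.17,-0.018,0],"twist": 0},{"gripper": 0,"travel": [-0.17,-0.018,0],"twist": 0},{"gripper": 0,"travel": [-0.15,-0.016,0],"twist": 0},{"gripper": 0,"travel": [-0.09,-0.009,0],"twist": 0},{"gripper": 0,"travel": [-0.043,-0.002,0],"twist": 0},{"gripper": 0,"travel": [0,0,0],"twist": 0},{"gripper": 0,"travel": [0,0,0],"twist": 0}]'

```text
time_s: 8.1
position: [0.4155, -0.1513, 0.3212]
ee_rot: [-3.141, -0.001, 1.594]
force: [0.2, -0.3, -2.2]
gripper_width: 0.0211
finger_force: 58.8
```

Request:
apply_moves --deltas '[{"gripper": 0,"travel": [0,0,0.07],"twist": 0},{"gripper": 0,"travel": [0,0,0.09],"twist": 0},{"gripper": 0,"travel": [0,0,0.09],"twist": 0},{"gripper": 0,"travel": [0,0,0.063],"twist": 0},{"gripper": 0,"travel": [0,0,0],"twist": 0},{"gripper": 0,"travel": [0,0,0],"twist": 0},{"gripper": 0,"travel": [0,0,0],"twist": 0}]'

```text
time_s: 8.98
position: [0.4162, -0.1523, 0.2285]
ee_rot: [3.14, 0.001, 1.593]
force: [0.8, 0.0, -1.5]
gripper_width: 0.0213
finger_force: 58.8
```

```bash
cat > snap.py <<'E'
from h import *
import sys
n=sys.argv[1]
o=env.get_obs();print(o['time_s'],o['position'],o['ee_rot'],o['gripper_width'],o['force'])
S=env.grab_frame("side")[:,:,::-1].copy();W=env.grab_frame("wrist")[:,:,::-1].copy()
cv2.imwrite(f"pics/s_{n}.png",S);cv2.imwrite(f"pics/w_{n}.png",W)
s=env.calibration("side")
v=np.array(s["R"])@(o['position']+[0.02,0,-.08])+s["t"];p=(v[:2]/v[2]*s["fx"]+[s["cx"],s["cy"]]).astype(int);print("crop origin",p-[40,55])
a=cv2.resize(S[p[1]-55:p[1]+55,p[0]-40:p[0]+40],(400,550),interpolation=cv2.INTER_CUBIC)
b=cv2.resize(W[200:475,220:420],(400,550),interpolation=cv2.INTER_CUBIC)
cv2.imwrite(f"pics/c_{n}.png",np.hstack([a,b]))
E
python3 snap.py pre
```

```text
8.975 [ 0.41620996 -0.15225754  0.22848636] [3.13984303e+00 9.39973138e-04 1.59334468e+00] 0.02126030475086028 [ 0.77663091  0.01850114 -1.52741305]
crop origin [336 150]
```

View pics/c_pre.png

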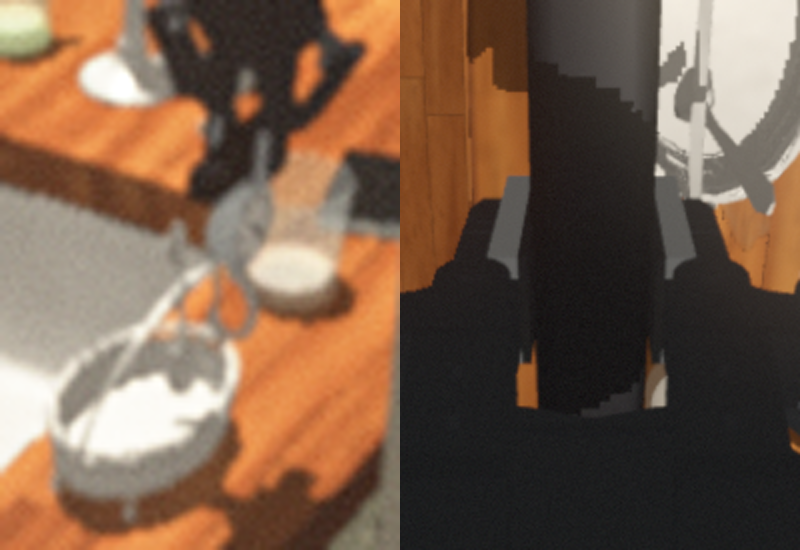

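Side crop: hook at (235,310) hangs on the robot's side of the bow (wire end near 215,260), and the scoop is clear of the dial. Now moving in over the bow and rising gently.

Request:
apply_moves --deltas '[{"gripper": 0,"travel": [0,0,0.006],"twist": 0},{"gripper": 0,"travel": [0,0.02,0],"twist": 0},{"gripper": 0,"travel": [0,0.022,0],"twist": 0},{"gripper": 0,"travel": [0,0.022,0],"twist": 0},{"gripper": 0,"travel": [0,0.022,0],"twist": 0},{"gripper": 0,"travel": [0,0.022,0],"twist": 0},{"gripper": 0,"travel": [0,0.022,0],"twist": 0},{"gripper": 0,"travel": [0,0,0],"twist": 0},{"gripper": 0,"travel": [0,0,0],"twist": 0}]'

```text
time_s: 10.2
position: [0.4544, -0.1513, 0.2255]
ee_rot: [-3.141, -0.0, 1.593]
force: [0.2, -0.9, -2.1]
gripper_width: 0.0214
finger_force: 58.9
```

Request:
apply_moves --deltas '[{"gripper": 0,"travel": [0,0,-0.02],"twist": 0},{"gripper": 0,"travel": [0,0,-0.02],"twist": 0},{"gripper": 0,"travel": [0,0,-0.02],"twist": 0},{"gripper": 0,"travel": [0,0,-0.02],"twist": 0},{"gripper": 0,"travel": [0,0,0],"twist": 0},{"gripper": 0,"travel": [0,0,0],"twist": 0}]'

```text
time_s: 10.95
position: [0.4545, -0.1514, 0.2494]
ee_rot: [-3.141, -0.0, 1.593]
force: [0.7, 0.1, -2.3]
gripper_width: 0.0207
finger_force: 58.8
```

Request:
apply_moves --deltas '[{"gripper": 0,"travel": [0,0.006,-0.015],"twist": 0},{"gripper": 0,"travel": [0,0.008,-0.012],"twist": 0},{"gripper": 0,"travel": [0,0.01,-0.01],"twist": 0},{"gripper": 0,"travel": [0,0.012,-0.008],"twist": 0},{"gripper": 0,"travel": [0,0.015,-0.005],"twist": 0},{"gripper": 0,"travel": [0,0.015,-0.005],"twist": 0},{"gripper": 0,"travel": [0,0,0],"twist": 0},{"gripper": 0,"travel": [0,0,0],"twist": 0}]'

```text
time_s: 11.95
position: [0.4744, -0.1509, 0.266]
ee_rot: [3.142, -0.0, 1.593]
force: [0.6, -1.4, -4.8]
gripper_width: 0.021
finger_force: 58.7
```

Request:
apply_moves --deltas '[{"gripper": 0,"travel": [0,0,-0.01],"twist": 0},{"gripper": 0,"travel": [0,0,-0.01],"twist": 0},{"gripper": 0,"travel": [0,0,-0.01],"twist": 0},{"gripper": 0,"travel": [0,0,-0.01],"twist": 0},{"gripper": 0,"travel": [0,0,-0.01],"twist": 0},{"gripper": 0,"travel": [0,0,-0.01],"twist": 0},{"gripper": 0,"travel": [0,0,-0.012],"twist": 0},{"gripper": 0,"travel": [0,0,-0.012],"twist": 0},{"gripper": 0,"travel": [0,0,0],"twist": 0},{"gripper": 0,"travel": [0,0,0],"twist": 0}]'

```text
time_s: 13.2
position: [0.4743, -0.1509, 0.2912]
ee_rot: [-3.142, -0.0, 1.593]
force: [-0.3, 0.2, -7.4]
gripper_width: 0.0211
finger_force: 58.8
```

Request:
apply_moves --deltas '[{"gripper": 0,"travel": [0,0,-0.01],"twist": 0},{"gripper": 0,"travel": [0,0,-0.015],"twist": 0},{"gripper": 0,"travel": [0,0,-0.015],"twist": 0},{"gripper": 0,"travel": [0,0,-0.015],"twist": 0},{"gripper": 0,"travel": [0,0,-0.015],"twist": 0},{"gripper": 0,"travel": [0,0,-0.01],"twist": 0},{"gripper": 0,"travel": [0,0,-0.005],"twist": 0},{"gripper": 0,"travel": [0,0,0],"twist": 0},{"gripper": 0,"travel": [0,0,0],"twist": 0}]'

```text
time_s: 14.32
position: [0.4742, -0.1509, 0.3166]
ee_rot: [-3.141, -0.0, 1.593]
force: [0.8, -1.1, -7.8]
gripper_width: 0.0214
finger_force: 58.8
```

```bash
sed -i 's/-\.08\])/-.13])/' snap.py; python3 snap.py hang
```

```text
14.325 [ 0.47423872 -0.15088257  0.31658365] [-3.14130207e+00 -2.59024307e-04  1.59277289e+00] 0.021405833123108346 [ 0.75991998 -1.11325429 -7.78567924]
crop origin [320 134]
```

View pics/c_hang.png

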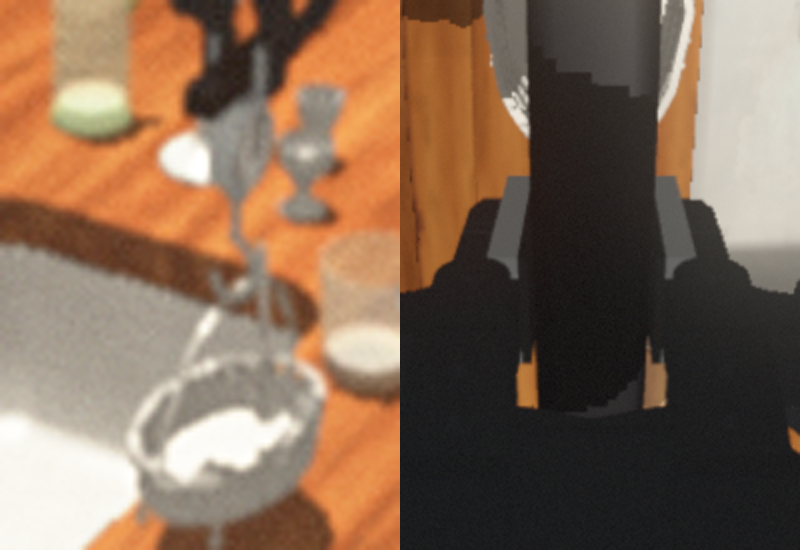

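The basket hangs level from the hook, with its feet near (215,535) clear of the shadow and the scoop beside the hook. Holding it still.

Request:
apply_moves --deltas '[{"gripper": 0,"travel": [0,0,0],"twist": 0},{"gripper": 0,"travel": [0,0,0],"twist": 0},{"gripper": 0,"travel": [0,0,0],"twist": 0},{"gripper": 0,"travel": [0,0,0],"twist": 0},{"gripper": 0,"travel": [0,0,0],"twist": 0},{"gripper": 0,"travel": [0,0,0],"twist": 0},{"gripper": 0,"travel": [0,0,0],"twist": 0},{"gripper": 0,"travel": [0,0,0],"twist": 0},{"gripper": 0,"travel": [0,0,0],"twist": 0},{"gripper": 0,"travel": [0,0,0],"twist": 0},{"gripper": 0,"travel": [0,0,0],"twist": 0},{"gripper": 0,"travel": [0,0,0],"twist": 0}]'

```text
time_s: 15.92
position: [0.4743, -0.151, 0.3168]
ee_rot: [3.142, -0.0, 1.593]
force: [0.3, 0.2, -7.3]
gripper_width: 0.021
finger_force: 58.8
```

Request:
apply_moves --deltas '[{"gripper": 0,"travel": [0,0,0],"twist": 0},{"gripper": 0,"travel": [0,0,0],"twist": 0},{"gripper": 0,"travel": [0,0,0],"twist": 0},{"gripper": 0,"travel": [0,0,0],"twist": 0},{"gripper": 0,"travel": [0,0,0],"twist": 0},{"gripper": 0,"travel": [0,0,0],"twist": 0},{"gripper": 0,"travel": [0,0,0],"twist": 0},{"gripper": 0,"travel": [0,0,0],"twist": 0},{"gripper": 0,"travel": [0,0,0],"twist": 0},{"gripper": 0,"travel": [0,0,0],"twist": 0},{"gripper": 0,"travel": [0,0,0],"twist": 0},{"gripper": 0,"travel": [0,0,0],"twist": 0}]'

```text
time_s: 17.42
position: [0.4743, -0.1509, 0.3168]
ee_rot: [3.142, -0.0, 1.593]
force: [-0.5, -0.7, -6.6]
gripper_width: 0.0212
finger_force: 58.8
```

Request:
apply_moves --deltas '[{"gripper": 0,"travel": [0,0,0],"twist": 0},{"gripper": 0,"travel": [0,0,0],"twist": 0},{"gripper": 0,"travel": [0,0,0],"twist": 0},{"gripper": 0,"travel": [0,0,0],"twist": 0},{"gripper": 0,"travel": [0,0,0],"twist": 0},{"gripper": 0,"travel": [0,0,0],"twist": 0},{"gripper": 0,"travel": [0,0,0],"twist": 0},{"gripper": 0,"travel": [0,0,0],"twist": 0},{"gripper": 0,"travel": [0,0,0],"twist": 0},{"gripper": 0,"travel": [0,0,0],"twist": 0},{"gripper": 0,"travel": [0,0,0],"twist": 0},{"gripper": 0,"travel": [0,0,0],"twist": 0}]'

```text
time_s: 18.92
position: [0.4743, -0.1509, 0.3168]
ee_rot: [3.142, -0.0, 1.593]
force: [-0.3, 0.0, -6.6]
gripper_width: 0.021
finger_force: 58.8
```

Run:
```python
from h import *
for i in range(6):
    o=env.get_obs();print(o['time_s'],o['position'].round(4),o['force'].round(2),o['ft_torque'].round(2))
    if i==0: env_im=env.grab_frame("side");cv2.imwrite("pics/s_hang2.png",env_im[:,:,::-1])
    else: env.grab_frame("side")
a=cv2.imread("pics/s_hang.png");b=cv2.imread("pics/s_hang2.png")
d=cv2.absdiff(a,b).max(2)[130:250,320:400];print("diff",d.mean(),(d>40).sum())
```

```text
18.925 [ 0.4743 -0.1509  0.3168] [-0.3   0.02 -6.65] [-0.02  0.04 -0.03]
18.975 [ 0.4743 -0.1509  0.3168] [ 0.93 -0.29 -7.92] [-0.    0.   -0.02]
19.025 [ 0.4743 -0.1509  0.3168] [ 0.58 -0.16 -6.23] [ 0.04 -0.02  0.03]
19.075 [ 0.4743 -0.1509  0.3168] [-0.92 -0.04 -7.76] [ 0.   -0.    0.05]
19.125 [ 0.4743 -0.151   0.3168] [-0.11 -0.52 -6.85] [-0.01 -0.02  0.01]
19.175 [ 0.4743 -0.1509  0.3168] [-0.12 -0.21 -6.48] [ 0.02 -0.05 -0.03]
diff 4.116875 0
```

Request:
apply_moves --deltas '[{"gripper": 0,"travel": [0,0,0.006],"twist": 0},{"gripper": 0,"travel": [0,0,0.012],"twist": 0},{"gripper": 0,"travel": [0,0,0.012],"twist": 0},{"gripper": 0,"travel": [0,0,0.012],"twist": 0},{"gripper": 0,"travel": [0,0,0.012],"twist": 0},{"gripper": 0,"travel": [0,0,0.012],"twist": 0},{"gripper": 0,"travel": [0,0,0.012],"twist": 0},{"gripper": 0,"travel": [0,0,0.01],"twist": 0},{"gripper": 0,"travel": [0,0,0.008],"twist": 0},{"gripper": 0,"travel": [0,0,0.006],"twist": 0},{"gripper": 0,"travel": [0,0,0.006],"twist": 0},{"gripper": 0,"travel": [0,0,0.006],"twist": 0}]'

```text
time_s: 20.72
position: [0.4744, -0.1509, 0.2825]
ee_rot: [3.141, -0.0, 1.593]
force: [0.0, -0.1, -6.9]
gripper_width: 0.0212
finger_force: 58.8
```

Request:
apply_moves --deltas '[{"gripper": 0,"travel": [0,0,0.006],"twist": 0},{"gripper": 0,"travel": [0,0,0.006],"twist": 0},{"gripper": 0,"travel": [0,0,0.006],"twist": 0},{"gripper": 0,"travel": [0,0,0.006],"twist": 0},{"gripper": 0,"travel": [0,0,0.006],"twist": 0},{"gripper": 0,"travel": [0,0,0.006],"twist": 0},{"gripper": 0,"travel": [0,0,0.006],"twist": 0},{"gripper": 0,"travel": [0,0,0.006],"twist": 0},{"gripper": 0,"travel": [0,0,0.01],"twist": 0},{"gripper": 0,"travel": [0,0,0.01],"twist": 0},{"gripper": 0,"travel": [0,0,0],"twist": 0},{"gripper": 0,"travel": [0,0,0],"twist": 0}]'

```text
time_s: 22.22
position: [0.4744, -0.1509, 0.2623]
ee_rot: [3.141, -0.0, 1.593]
force: [-0.1, 1.6, -3.6]
gripper_width: 0.0213
finger_force: 59.2
```

Request:
apply_moves --deltas '[{"gripper": 0,"travel": [0,0,0.015],"twist": 0},{"gripper": 0,"travel": [0,0,0.015],"twist": 0},{"gripper": 0,"travel": [0,0,0.015],"twist": 0},{"gripper": 0,"travel": [0,0,0.015],"twist": 0},{"gripper": 0,"travel": [0,0,0.015],"twist": 0},{"gripper": 0,"travel": [0,0,0.015],"twist": 0},{"gripper": 0,"travel": [0,0,0.014],"twist": 0},{"gripper": 0,"travel": [0,0,0],"twist": 0},{"gripper": 0,"travel": [0,0,0],"twist": 0}]'

```text
time_s: 23.35
position: [0.4744, -0.151, 0.2311]
ee_rot: [3.141, 0.0, 1.593]
force: [0.1, 1.1, -1.4]
gripper_width: 0.021
finger_force: 59.4
```

Run:
```python
from h import *
F=[]
for i in range(5):
    o=env.get_obs();F.append(o['force']);S=env.grab_frame("side")
print(o['time_s'],o['position'],np.mean(F,0))
cv2.imwrite("pics/s_set.png",S[:,:,::-1])
# compare basket body region with picture before hooking
p=cv2.imread("pics/s_pre.png");q=S[:,:,::-1]
P=cv2.cvtColor(p,6)[212:255,344:385].astype(np.uint8);Q=cv2.cvtColor(np.ascontiguousarray(q),6)
r=cv2.matchTemplate(Q[195:275,325:405],P,cv2.TM_CCOEFF_NORMED);m=cv2.minMaxLoc(r);print("score",m[1],"shift px",np.array(m[3])-[19,17])
```

```text
23.55 [ 0.47444391 -0.15096806  0.23114728] [ 0.02155203  0.00489306 -1.97287175]
score 0.8839673399925232 shift px [0 1]
```

Request:
apply_moves --deltas '[{"gripper": 0,"travel": [0,-0.013,0],"twist": 0},{"gripper": 0,"travel": [0,-0.013,0],"twist": 0},{"gripper": 0,"travel": [0,-0.013,0],"twist": 0},{"gripper": 0,"travel": [0,-0.013,0],"twist": 0},{"gripper": 0,"travel": [0,-0.013,0],"twist": 0}]'

```text
time_s: 24.22
position: [0.4545, -0.1514, 0.231]
ee_rot: [3.141, -0.0, 1.593]
force: [-0.1, 1.0, -1.7]
gripper_width: 0.0212
finger_force: 59.5
```

Request:
apply_moves --deltas '[{"gripper": 0,"travel": [0,-0.016,0],"twist": 0},{"gripper": 0,"travel": [0,-0.016,0],"twist": 0},{"gripper": 0,"travel": [0,-0.016,0],"twist": 0},{"gripper": 0,"travel": [0,-0.016,0],"twist": 0},{"gripper": 0,"travel": [0,-0.016,0],"twist": 0},{"gripper": 0,"travel": [0,-0.016,0],"twist": 0},{"gripper": 0,"travel": [0,-0.016,0],"twist": 0},{"gripper": 0,"travel": [0,-0.016,0],"twist": 0},{"gripper": 0,"travel": [0,0,0],"twist": 0},{"gripper": 0,"travel": [0,0,0],"twist": 0}]'

```text
time_s: 25.48
position: [0.4165, -0.1523, 0.231]
ee_rot: [3.141, 0.0, 1.593]
force: [0.3, -0.9, -2.6]
gripper_width: 0.0213
finger_force: 59.5
```

Run:
```python
from h import *
F=[]
for i in range(4):
    o=env.get_obs();F.append(o['force'])
    if i==0: S=env.grab_frame("side")
    else: W=env.grab_frame("wrist")
print(o['time_s'],o['position'],np.mean(F,0))
cv2.imwrite("pics/w_off.png",W[:,:,::-1])
# brightness profile right of the bar: wire/scoop/rim columns, before vs now
a=cv2.cvtColor(cv2.imread("pics/w_pre.png"),6);b=cv2.cvtColor(np.ascontiguousarray(W[:,:,::-1]),6)
for r in (225,300,):
  print(r,a[r-2:r+3,350:460:4].mean(0).astype(int));print(r,b[r-2:r+3,350:460:4].mean(0).astype(int))
```

```text
25.625 [ 0.41659101 -0.15222176  0.23095951] [ 0.11349058 -0.55889191 -2.29736746]
225 [209 197 134 171 216 198 200 227 229 228 228 227 228 228 228 228 197 125
 118 120 125 218 210 209 207 206 207 205]
225 [130 122 154 225 225 226 228 228 228 229 229 228 229 219 232 182 123 123
 119 131 227 169 209 209 207 207 207 205]
300 [ 93  93  94  75  84 104 165 199 192 174 159 126 107 107 137 129 137 140
 136 175 207 205 206 207 205 207 207 206]
300 [ 92  93  93  72  70  77 139 148 137 125 123 110 178 128 120 130 139 139
 137 198 207 205 206 206 206 208 207 207]
```

The bow wire moved from column 372 to about 400 and there is no load on the hook: the bow stands upright and is unhooked. Returning to the rest.

Request:
apply_moves --deltas '[{"gripper": 0,"travel": [0,0,-0.06],"twist": 0},{"gripper": 0,"travel": [0,0,-0.09],"twist": 0},{"gripper": 0,"travel": [0,0,-0.09],"twist": 0},{"gripper": 0,"travel": [0,0,-0.063],"twist": 0},{"gripper": 0,"travel": [0,0,0],"twist": 0}]'

```text
time_s: 26.3
position: [0.4173, -0.1526, 0.3231]
ee_rot: [3.139, 0.001, 1.593]
force: [0.6, -0.2, -0.9]
gripper_width: 0.0209
finger_force: 59.6
```

Request:
apply_moves --deltas '[{"gripper": 0,"travel": [0.09,0.009,0],"twist": 0},{"gripper": 0,"travel": [0.15,0.016,0],"twist": 0},{"gripper": 0,"travel": [0.17,0.018,0],"twist": 0},{"gripper": 0,"travel": [0.17,0.018,0],"twist": 0},{"gripper": 0,"travel": [0.17,0.018,0],"twist": 0},{"gripper": 0,"travel": [0.17,0.018,0],"twist": 0},{"gripper": 0,"travel": [0.15,0.016,0],"twist": 0},{"gripper": 0,"travel": [0.1,0.008,0],"twist": 0},{"gripper": 0,"travel": [0.043,0.002,0],"twist": 0},{"gripper": 0,"travel": [0,0,0],"twist": -0.02},{"gripper": 0,"travel": [0,0,0],"twist": 0},{"gripper": 0,"travel": [0,0,0],"twist": 0}]'

```text
time_s: 27.8
position: [0.4454, 0.2114, 0.322]
ee_rot: [3.141, 0.0, 1.621]
force: [0.4, 0.2, -1.7]
gripper_width: 0.0209
finger_force: 59.5
```

Request:
apply_moves --deltas '[{"gripper": 0,"travel": [0.004,0,0.06],"twist": 0},{"gripper": 0,"travel": [0,0,0.08],"twist": 0},{"gripper": 0,"travel": [0,0,0.08],"twist": 0},{"gripper": 0,"travel": [0,0,0.08],"twist": 0},{"gripper": 0,"travel": [0,0,0.08],"twist": 0},{"gripper": 0,"travel": [0,0,0.07],"twist": 0},{"gripper": 0,"travel": [0,0,0.05],"twist": 0},{"gripper": 0,"travel": [0,0,0.04],"twist": 0},{"gripper": 0,"travel": [0,0,0.02],"twist": 0},{"gripper": 0,"travel": [0,0,0.01],"twist": 0},{"gripper": 0,"travel": [0,0,0],"twist": 0},{"gripper": 0,"travel": [0,0,0],"twist": 0}]'

```text
time_s: 29.3
position: [0.4456, 0.2138, 0.1514]
ee_rot: [3.141, -0.0, 1.623]
force: [-0.5, 0.3, -2.3]
gripper_width: 0.0214
finger_force: 59.5
```

Request:
apply_moves --deltas '[{"gripper": 0,"travel": [-0.004,0,0.012],"twist": 0},{"gripper": 0,"travel": [0,0,0.01],"twist": 0},{"gripper": 0,"travel": [0,0,0.006],"twist": 0},{"gripper": 0,"travel": [0,0,0.003],"twist": 0},{"gripper": 0,"travel": [0,0,0],"twist": 0},{"gripper": 0,"travel": [0,0,0],"twist": 0}]'

```text
time_s: 30.05
position: [0.4452, 0.2124, 0.1418]
ee_rot: [-3.142, -0.0, 1.623]
force: [-2.6, -1.3, 2.7]
gripper_width: 0.0211
finger_force: 60.0
```

Seated at the same height as when it was taken, with the saddles now bearing (+2.7 N). Releasing.

Request:
apply_moves --deltas '[{"gripper": 0.4,"travel": [0,0,0],"twist": 0},{"gripper": 0.7,"travel": [0,0,0],"twist": 0},{"gripper": 1,"travel": [0,0,0],"twist": 0},{"gripper": 1,"travel": [0,0,0],"twist": 0},{"gripper": 1,"travel": [0,0,0],"twist": 0},{"gripper": 1,"travel": [0,0,0],"twist": 0},{"gripper": 1,"travel": [0,0,-0.04],"twist": 0},{"gripper": 1,"travel": [0,0,-0.1],"twist": 0},{"gripper": 1,"travel": [0,0,-0.14],"twist": 0},{"gripper": 1,"travel": [0,0,-0.14],"twist": 0},{"gripper": 1,"travel": [0,0,0],"twist": 0},{"gripper": 1,"travel": [0,0,0],"twist": 0}]'

```text
time_s: 31.55
position: [0.4453, 0.2124, 0.2678]
ee_rot: [3.141, -0.0, 1.623]
force: [-0.0, -0.0, 0.4]
gripper_width: 0.0855
finger_force: 0.0
```

Run:
```python
from h import *
import pickle
o=env.get_obs();print(o['time_s'],o['position'],o['gripper_width'],o['force'])
w=env.calibration("wrist");W=np.ascontiguousarray(env.grab_frame("wrist")[:,:,::-1]);T=np.ascontiguousarray(env.grab_frame("top")[:,:,::-1])
cv2.imwrite("pics/w_end.png",W);cv2.imwrite("pics/t_end.png",T)
w2=pickle.load(open("w2.pkl","rb"))
# where the bar/saddle patch of w2 appears now
A=cv2.cvtColor(cv2.imread("pics/w2.png"),6);B=cv2.cvtColor(W,6)
def m(A,B,x0,y0,x1,y1,k=25):
  r=cv2.matchTemplate(B[y0-k:y1+k,x0-k:x1+k],A[y0:y1,x0:x1],cv2.TM_CCOEFF_NORMED);q=cv2.minMaxLoc(r);return round(q[1],3),np.array(q[3])-k
print("wrist bar",m(A,B,280,140,358,315),"dish",m(A,B,375,30,480,145),"lemon",m(A,B,460,165,520,220))
C=cv2.cvtColor(cv2.imread("pics/top0.png"),6);D=cv2.cvtColor(T,6)
for n,b in dict(basket=(352,240,418,290),stand=(234,240,290,284),spoon=(320,255,345,305),tumbler=(445,245,485,285),note=(485,255,535,315)).items(): print(n,m(C,D,*b,k=10))
```

```text
31.55 [0.44530522 0.21240063 0.26782261] 0.08545908838218132 [-0.02070345 -0.04352794  0.36186892]
wrist bar (0.982, array([-2,  2])) dish (0.993, array([-1,  1])) lemon (0.997, array([-1,  1]))
basket (0.953, array([-1,  1]))
stand (0.358, array([10,  1]))
spoon (0.998, array([0, 0]))
tumbler (0.998, array([0, 0]))
note (0.995, array([0, 0]))
```

```bash
python3 -c "
from rig import env
print(env.job_done())"
```

```text
the job is handed in; nothing more can be done
None
```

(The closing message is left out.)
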